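Unplug the finished temperature logger and put it in the sample carrier

ROBOT

A 6-joint arm with a two-finger parallel gripper is mounted at the origin on a cart in front of the work surface, level with it; the furniture and walls round the work are solid. World frame = base frame: x ahead of the robot, y to its left, z up, the work surface at z = 0. Lengths are in m, angles in rad, forces in N, time in s.
With the tool pointing down it reaches from about 0.35 to 0.975 m from the base axis. Payload 4.9 kg.
Tool frame: the origin (TCP) lies at the very end of the fingers, on their centre line; the grasp point (between the pads) lies 19 mm behind it (r.pinch_z is the z of the grasp point in the tool frame, in m); z points along the fingers, y is the line along which they close (so a half turn about z gives the same grasp; the last joint's range is limited). The gripper opens to 85 mm and grips with 20 to 120 N. Pads are 22 mm wide; open, the fingers measure 114 mm over their backs; the gripper's body (76 mm by 85 mm) begins 54 mm behind the grasp point. The pads swing forward as they close: fully open they stand 13 mm farther back than shut.
Start: joints at [1.156, 0.053, 1.613, -0, 1.476, -0.119], TCP at [0.182, 0.598, 0.231] pointing down, gripper open.
Joint ranges: [-3.01, 3.01], [-1.01, 2.22], [0.06, 2.58], [-1.02, 4.17], [0.09, 2.62], [-3.14, 3.14]. Speed limits (rad/s): [2.57, 2.57, 3.14, 3.14, 3.14, 3.14].

INTERFACE

Orientations are given as a rotation vector (axis times angle).
In Python, from plant import r gives the robot as it stands.
- The arm moves only by the tool servo_tool, never from a script. Its arguments are lists of equal length, an entry for each row: "rotation": the turn, a rotation vector about the world's x, y, z as a fraction of full scale, a list of three; "slide": the shift along the world's x, y, z as a fraction of full scale, a list of three; "claw": the opening, from -1 (shut) to 1 (fully open). A call has 1 to 5 rows; each row shifts and turns the commanded pose from where the row before left it; what a row does not reach is not made up. Full scale, the value 1, is 4 cm for a shift and 360 degrees for a turn. A row lasts 1/8 s, in which the tool goes at most 62.5 mm and 10.7 degrees, less where a joint would pass 70% of its speed; a pose out of reach is approached as far as the arm can. A call with a number of a shift or a turn outside -1 to 1 is refused whole. A call with a gripper value outside its range is refused whole. The fingers move at their own pace and stop on an object; "newtons" is the grip in N (left out, the last holds). Time passes only in rows, so rows that do not move let the fingers close. It gives the time, the measured TCP pose, the force, the opening and the grip force at its end, in the units of the state.
- r.read_state(): the state, without advancing time (a new reading comes with each control period).
- r.capture(name): name is "scene" or "side" or "wrist"; returns a dict with "frame" (400x640x3 uint8, red, green, blue), "range_z" (400x640 float32, m along the optical axis (not along the pixel's ray), 0 where there is no reading), "mtx" (3x3 intrinsics, pixels), "rvec" (rotation vector, rad) and "tvec" (3), from world to camera coordinates, as OpenCV has them. Camera axes: x right, y down, z forward; pixel columns grow to the right and rows downward; lengths in m; the calibration is good to about 2 mm. A picture is of the moment at which its call begins.
- r.job_done(): hands the job in; it is judged then, once.
The state is a dict: "time_s": time; "joint_pos": joint angles; "joint_vel": joint speeds; "effort": joint torques, N m; "tcp_pos": TCP position; "tcp_rot": TCP orientation; "force": force on the tool from outside, world axes, zero at the start; "torque": the same for the moment, N m; "finger_gap": finger opening in m; "grasp_force": force on a finger pad.
Only numpy, scipy, OpenCV 4.12 (cv2) and the standard library are available. Lean on these libraries where they do the work, as an engineer would, in place of code of your own. Each camera call takes 0.05 s, during which the arm holds its last target. There are 200 camera calls.

TASK

Three temperature loggers are plugged into the read-out dock, each held by a spring detent in its socket. Pull the one whose light is green (its read-out is finished) straight up out of its socket and stand it, plug down, in the white holster at the end of the sample carrier, lowering it until it rests on the holster's floor rather than dropping it. Leave the two amber loggers fully plugged in, and do not push the carrier or the other things on the bench about.

Things in the scene. Friction and masses are not known exactly. Their poses are not given: they have to be found in the camera images.
- logger_green: temperature logger, upright white slab 15 mm thick (its x), 34 wide (y), 66 tall, light bar on top shows green. Origin: centre of the body's underside, level with the dock's top when plugged in, z up. Steel plug 7 x 16 mm, 18 mm long, below it. Grip ribs on the broad faces 35 to 57 mm above the origin. Pull about 10 N for 4 mm; clear of the rim 24 mm up; 60 g
- logger_amber_1: temperature logger, upright white slab 15 mm thick (its x), 34 wide (y), 66 tall, light bar on top shows amber. Origin: centre of the body's underside, level with the dock's top when plugged in, z up. Steel plug 7 x 16 mm, 18 mm long, below it. Must stay plugged in
- logger_amber_2: temperature logger, upright white slab 15 mm thick (its x), 34 wide (y), 66 tall, light bar on top shows amber. Origin: centre of the body's underside, level with the dock's top when plugged in, z up. Steel plug 7 x 16 mm, 18 mm long, below it. Must stay plugged in
- dock: read-out dock, fixed to the bench: block 84 mm (x) by 204 mm (y), top 36 mm high. Origin: centre of its underside. Three sockets in a row along its y at -60, 0 and +60 mm, any logger in any of them, each with a nest rim 6 mm high round the logger's foot
- carrier: sample carrier, loose, about 1.2 kg: teal tray 64 mm (x) by 132 mm (y) by 42 high with two tube racks standing in it (tops 79 mm high), and a white holster at its +y end. Origin on the bench, z up; holster centre at y = +64 mm, racks from y = -87 to +33 mm
- pocket (a point): centre of the holster's floor, 5 mm above the bench; axes as the carrier's. The holster is an open-topped pocket 26 mm (x) by 44 mm (y) inside, walls 3 mm, rim 41 mm above this point. A logger standing in it with its x along the pocket's x has its origin about 18 mm above this point
- logger_green_tip (a point): middle of the lower end of the green logger's plug, 18 mm below the logger's origin
- timer: white bench timer 62 x 62 x 21 mm, lying; bystander, origin under its centre
- marker: blue and white marker pen, 135 mm long, lying; bystander
- calib_bottle: small white bottle with a red cap, 34 mm across, 68 high; bystander, origin under its centre

How it is judged:
By the outcome, as a careful person would: the job done as asked, in the order asked, and still so for the second after the job is handed in, with the robot touching nothing.
It also fails if it takes over 32 s, if anything falls off the work surface, if the arm or the gripper's body presses on something with over 40 N, if the wrist force passes 120 N, or if a joint passes its speed limit or range.

## Working session

There is one attempt and no reset: what is moved stays moved. The work goes in short steps, Python scripts to look and compute and a tool call to move; the robot and the scene stay as the last step left them, time stands still between calls to the robot, and variables do not carry over. Pictures are saved under pics/ and viewed, at most 10 in all, crops included, and the job is handed in when it is done.

Besides the shell and the picture viewer there is one more tool, called after "Emit:" in YAML: its name, and indented under it one key for each argument. servo_tool: Moves the arm, as the interface text tells. Shift numbers are shares of 4 cm and turn numbers shares of 360 degrees, none past 1 either way. Its arguments: {"type":"object","properties":{"rotation":{"type":"array"},"slide":{"type":"array"},"claw":{"type":"array"},"newtons":{"type":"number"}},"required":["rotation","slide","claw"]}

```bash
mkdir -p pics
cat > h.py <<'E'
import numpy as np, cv2
from plant import r
def cap(n,save=None):
    c=r.capture(n); R=cv2.Rodrigues(np.array(c['rvec'],float))[0]; t=np.array(c['tvec'],float).ravel()
    c['R']=R;c['t']=t
    if save: cv2.imwrite('pics/'+save,c['frame'][:,:,::-1]); np.savez('pics/'+save[:-4],**{k:c[k] for k in c})
    z=c['range_z']; v,u=np.mgrid[:400,:640]; K=c['mtx']
    P=np.stack([(u-K[0,2])/K[0,0]*z,(v-K[1,2])/K[1,1]*z,z],-1)
    c['W']=(P-t)@R; c['W'][z==0]=np.nan
    return c
def ray(c,uv,h):
    K=c['mtx'];d=np.array([(uv[0]-K[0,2])/K[0,0],(uv[1]-K[1,2])/K[1,1],1])@c['R'];o=-c['t']@c['R']
    return o+d*(h-o[2])/d[2]
E
python3 - <<'E'
from h import *
s=r.read_state();print({k:np.round(v,3) for k,v in s.items()}, r.pinch_z)
a=[cap(n,n+'0.png') for n in('scene','side','wrist')]
for c in a: print(np.round(-c['t']@c['R'],3),np.round(c['R'][2],2))
cv2.imwrite('pics/ss.png',cv2.resize(np.vstack([a[0]['frame'],a[1]['frame']]),(480,600))[:,:,::-1])
E
```

```text
{'time_s': np.float64(0.0), 'joint_pos': array([ 1.156,  0.053,  1.614,  0.   ,  1.476, -0.119]), 'joint_vel': array([-0.   ,  0.002, -0.001, -0.   ,  0.001, -0.001]), 'effort': array([ 0.0000e+00, -3.9367e+01, -3.7018e+01, -0.0000e+00,  7.0000e-03,
        0.0000e+00]), 'tcp_pos': array([0.182, 0.597, 0.23 ]), 'tcp_rot': array([-4.630e-01, -3.107e+00,  3.000e-03]), 'force': array([ 0.342, -1.076, -0.334]), 'torque': array([ 0.043, -0.04 ,  0.015]), 'grasp_force': np.float64(0.0), 'finger_gap': np.float64(0.085)} -0.0187
[ 0.09  -0.386  0.751] [ 0.51  0.39 -0.77]
[0.308 0.94  0.64 ] [ 0.19 -0.83 -0.52]
[0.118 0.616 0.373] [ 0.25 -0.08 -0.96]
```

View pics/scene0.png

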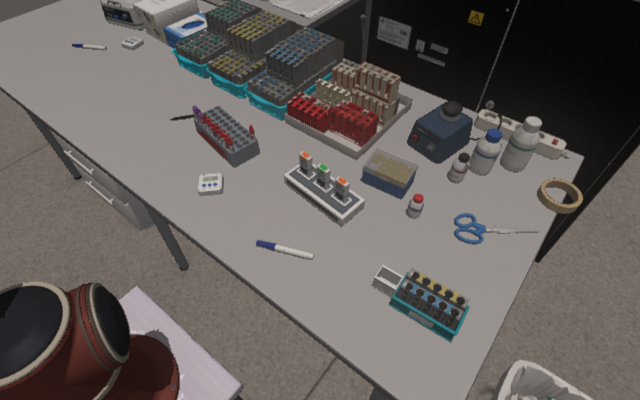

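View pics/side0.png

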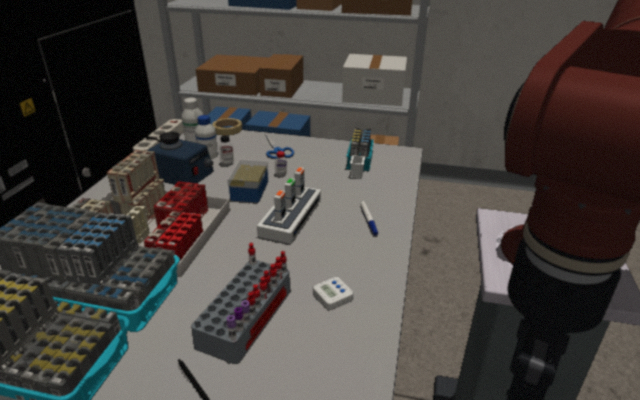

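The scene view shows the dock, with the green logger in the middle at about (323,172) and ambers at (306,160) and (342,187). The white holster is at (389,279), on the near left of the teal carrier at (430,303). The side view shows the same arrangement.

Run:
```python
from h import *
for n in('scene','side'):
    c=cap(n);W=c['W'];f=c['frame'].astype(int);hsv=cv2.cvtColor(c['frame'],cv2.COLOR_RGB2HSV)
    x0,y0,x1,y1=(280,140,370,225) if n=='scene' else (255,160,325,245)
    roi=np.zeros((400,640),bool);roi[y0:y1,x0:x1]=1
    for nm,lo,hi in(('green',45,80),('amber',3,22)):
        m=(roi&(hsv[...,0]>=lo)&(hsv[...,0]<=hi)&(hsv[...,1]>110)&(hsv[...,2]>90)).astype(np.uint8)
        k,l,s,ce=cv2.connectedComponentsWithStats(m)
        for i in range(1,k):
            if s[i,4]>5: print(n,nm,s[i],ce[i].round(1),'depth',np.nanmedian(W[l==i],0).round(4),'ray .102',ray(c,ce[i],.102).round(4))
    # logger body tops
    m=roi&(W[...,2]>.092)&(W[...,2]<.115)
    k,l,s,ce=cv2.connectedComponentsWithStats(m.astype(np.uint8))
    for i in range(1,k):
        if s[i,4]>8: print(n,'top',s[i,4],np.nanmean(W[l==i],0).round(4),np.nanmax(W[l==i][:,2]))
    # dock top
    m=roi&(abs(W[...,2]-.036)<.004); p=W[m][:,:2].astype(np.float32); print(n,'dock',len(p),cv2.minAreaRect(p))
    m=roi&(abs(W[...,2]-.042)<.003)
    # carrier
    x0,y0,x1,y1=(365,255,480,345) if n=='scene' else (340,120,380,185)
    roi=np.zeros((400,640),bool);roi[y0:y1,x0:x1]=1
    for a,b in((.008,.1),(.034,.049),(.07,.09)):
        m=roi&(W[...,2]>a)&(W[...,2]<b);p=W[m][:,:2].astype(np.float32)
        print(n,'carrier',a,len(p),cv2.minAreaRect(p),np.nanmax(W[m][:,2]))
    t=roi&(hsv[...,0]>80)&(hsv[...,0]<100)&(hsv[...,1]>110)
    p=W[t];p=p[~np.isnan(p[:,0])];print('teal',len(p),cv2.minAreaRect(p[:,:2].astype(np.float32)),p[:,2].max())
    if n=='scene':
        A=cv2.resize(c['frame'][255:345,365:480],None,fx=5,fy=5,interpolation=2);B=cv2.resize(c['frame'][140:225,280:370],None,fx=3,fy=3)
        cv2.imwrite('pics/c1.png',A[:,:,::-1]);cv2.imwrite('pics/c2.png',B[:,:,::-1])
```

```text
scene green [320 165   7   5  18] [323.2 166.7] depth [ 0.5926 -0.0022  0.1041] ray .102 [ 0.5941 -0.0013  0.102 ]
scene amber [302 152   7   5  22] [305.  154.2] depth [0.5995 0.0591 0.1032] ray .102 [0.6002 0.0593 0.102 ]
scene amber [301 156   5   4   8] [302.9 157.6] depth [0.5902 0.058  0.0997] ray .102 [0.5879 0.0558 0.102 ]
scene amber [338 177   9   6  27] [342.  179.9] depth [ 0.5858 -0.0618  0.1038] ray .102 [ 0.5876 -0.0607  0.102 ]
scene amber [337 181   6   5  10] [339.3 183.2] depth [ 0.5783 -0.0598  0.0986] ray .102 [ 0.5756 -0.0618  0.102 ]
scene top 91 [0.5955 0.0546 0.1002] 0.10577811660625304
scene top 92 [ 0.5892 -0.0041  0.1007] 0.10647897429613676
scene top 110 [ 0.5828 -0.0641  0.1002] 0.10552407245845818
scene dock 1278 ((0.6762977838516235, -0.01295982301235199), (0.20381133258342743, 0.25583502650260925), 83.43304443359375)
scene carrier 0.008 3629 ((0.4766974449157715, -0.33103466033935547), (0.07020719349384308, 0.1847856193780899), 3.207465887069702) 0.08262290986229263
scene carrier 0.034 1071 ((0.4766974449157715, -0.33103466033935547), (0.0702071934938
[... 860 characters left out ...]
dock 1016 ((0.6200960874557495, -0.053338706493377686), (0.15880407392978668, 0.31769534945487976), 2.0656116008758545)
side carrier 0.008 955 ((0.4782596230506897, -0.3286896049976349), (0.07006212323904037, 0.1956375688314438), 3.656222343444824) 0.0821761117971626
side carrier 0.034 289 ((0.4782596230506897, -0.3286896049976349), (0.07006212323904037, 0.1956375688314438), 3.656222343444824) 0.048968169621996634
side carrier 0.07 284 ((0.4796506464481354, -0.3529178500175476), (0.0490686260163784, 0.12505358457565308), 3.3227944374084473) 0.0821761117971626
teal 162 ((0.4809061884880066, -0.3514588177204132), (0.06827303767204285, 0.1378142386674881), 5.447502136230469) 0.05600399422243176
```

View pics/c1.png

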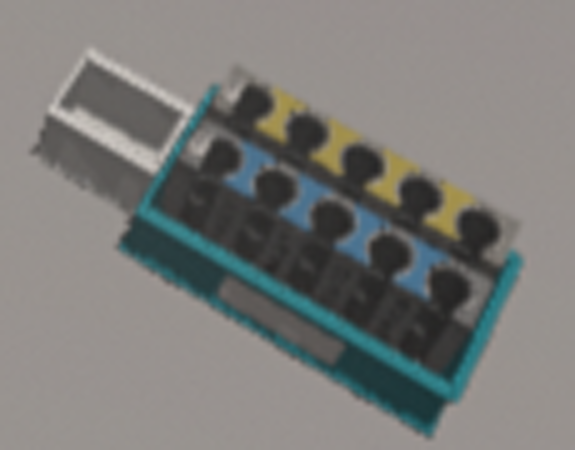

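The zoomed crop shows the holster rim: open pocket, outer corners at crop (90,50), (200,112), (160,165), (50,110), with the tray to its right. The measured sizes match the task's numbers. I'll move over the dock.

Emit:
servo_tool:
  rotation:
    - [0,0,-0.011]
    - [0,0,-0.011]
    - [0,0,-0.011]
    - [0,0,-0.011]
    - [0,0,-0.011]
  slide:
    - [0.51,-0.75,0]
    - [0.51,-0.75,0]
    - [0.51,-0.75,0]
    - [0.51,-0.75,0]
    - [0.51,-0.75,0]
  claw: [1,1,1,1,1]

```text
time_s: 0.88
tcp_pos: [0.2847, 0.4468, 0.2312]
tcp_rot: [0.993, 2.98, -0.0]
force: [-0.2, -0.9, -0.5]
finger_gap: 0.0854
grasp_force: 0.0
```

Emit:
servo_tool:
  rotation:
    - [0,0,-0.011]
    - [0,0,-0.011]
    - [0,0,-0.011]
    - [0,0,-0.011]
    - [0,0,-0.011]
  slide:
    - [0.51,-0.75,0]
    - [0.51,-0.75,0]
    - [0.51,-0.75,0]
    - [0.51,-0.75,0]
    - [0.51,-0.75,0]
  claw: [1,1,1,1,1]

```text
time_s: 1.5
tcp_pos: [0.3867, 0.2968, 0.2313]
tcp_rot: [1.491, 2.765, 0.0]
force: [0.3, -0.1, 0.3]
finger_gap: 0.0853
grasp_force: 0.0
```

Emit:
servo_tool:
  rotation:
    - [0,0,-0.011]
    - [0,0,-0.011]
    - [0,0,-0.011]
    - [0,0,-0.011]
    - [0,0,-0.011]
  slide:
    - [0.51,-0.75,0]
    - [0.51,-0.75,0]
    - [0.51,-0.75,0]
    - [0.51,-0.75,0]
    - [0.51,-0.75,0]
  claw: [1,1,1,1,1]

```text
time_s: 2.12
tcp_pos: [0.4887, 0.1468, 0.2313]
tcp_rot: [1.945, 2.467, 0.0]
force: [-0.4, -0.2, -0.3]
finger_gap: 0.0852
grasp_force: 0.0
```

Emit:
servo_tool:
  rotation:
    - [0,0,-0.011]
    - [0,0,-0.011]
    - [0,0,-0.011]
    - [0,0,-0.011]
    - [0,0,-0.011]
  slide:
    - [0.51,-0.75,0]
    - [0.51,-0.75,0]
    - [0.51,-0.75,0]
    - [0.51,-0.75,0]
    - [0,0,0]
  claw: [1,1,1,1,1]

```text
time_s: 2.75
tcp_pos: [0.5707, 0.0258, 0.231]
tcp_rot: [2.343, 2.093, -0.001]
force: [-0.8, 0.9, 0.1]
finger_gap: 0.0854
grasp_force: 0.0
```

```bash
cat >> h.py <<'E'
from scipy.spatial.transform import Rotation as Ro
def st():
    s=r.read_state();M=Ro.from_rotvec(s['tcp_rot']).as_matrix()
    print('t',s['time_s'],'tcp',np.round(s['tcp_pos'],4),'yhead',np.degrees(np.arctan2(M[1,1],M[0,1])).round(2),'zaxis',M[:,2].round(3),'F',np.round(s['force'],1),'gap',s['finger_gap'],'g',s['grasp_force'],'q',np.round(s['joint_pos'],2))
    return s
E
python3 - <<'E'
from h import *
st()
c=cap('wrist','w1.png');W=c['W'];print(-c['t']@c['R'])
hsv=cv2.cvtColor(c['frame'],cv2.COLOR_RGB2HSV)
for nm,lo,hi in(('green',45,80),('amber',3,22)):
    m=((hsv[...,0]>=lo)&(hsv[...,0]<=hi)&(hsv[...,1]>110)&(hsv[...,2]>90)).astype(np.uint8)
    k,l,s,ce=cv2.connectedComponentsWithStats(m)
    for i in range(1,k):
        if s[i,4]>60: print(nm,s[i],ce[i].round(1),np.nanmedian(W[l==i],0).round(4),ray(c,ce[i],.103).round(4))
m=(W[...,2]>.09)&(W[...,2]<.12)
k,l,s,ce=cv2.connectedComponentsWithStats(m.astype(np.uint8))
for i in range(1,k):
    if s[i,4]>100: print('top',s[i],cv2.minAreaRect(W[l==i][:,:2].astype(np.float32)),np.nanmedian(W[l==i],0))
E
```

```text
t 2.75 tcp [0.5707 0.0258 0.231 ] yhead -6.45 zaxis [-0. -0. -1.] F [-0.8  0.9  0.1] gap 0.08539406346864903 g 0.0 q [-0.08 -0.07  1.74 -0.    1.48  0.03]
[0.57679918 0.09026956 0.37351902]
green [342 215  12  15 166] [347.6 222.4] [ 0.5905 -0.0067  0.1041] [ 0.5905 -0.007   0.103 ]
amber [600  44  24   8 109] [611.9  46.9] [0.8071 0.103  0.0767] [0.7868 0.1019 0.103 ]
amber [343 129  13  27 347] [349. 142.] [0.5973 0.0566 0.1039] [0.5974 0.0565 0.103 ]
amber [341 275  12  22 251] [346.5 286. ] [ 0.5845 -0.0625  0.104 ] [ 0.5845 -0.0631  0.103 ]
top [338 119  22  45 926] ((0.5973606109619141, 0.05660498887300491), (0.03326363116502762, 0.016244014725089073), 83.98438262939453) [0.59697913 0.05763506 0.10214428]
top [337 193  21  44 838] ((0.5907949209213257, -0.002656068652868271), (0.03362438827753067, 0.01608950085937977), 83.85236358642578) [ 0.59070319 -0.00061576  0.10194688]
top [337 260  19  42 749] ((0.5846022367477417, -0.06214848905801773), (0.033557962626218796, 0.01604568399488926), 83.48117065429688) [ 0.5846026  -0.05843904  0.10188003]
```

View pics/w1.png

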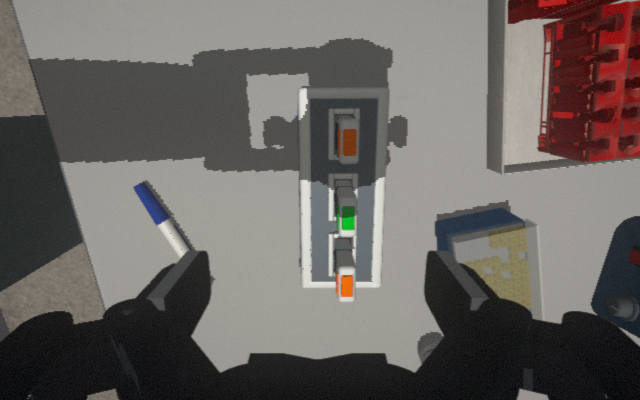

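The wrist view shows the green light at (348,222) between ambers at (349,142) and (346,286), and the fingers are clear of the dock. The logger tops measure 33.6 x 16 mm at 0.102 m, as expected. Next I go down with a half-open claw.

Emit:
servo_tool:
  rotation:
    - [0,0,0]
    - [0,0,0]
    - [0,0,0]
    - [0,0,0]
    - [0,0,0]
  slide:
    - [0.25,-0.35,0]
    - [0.26,-0.35,-0.5]
    - [0,0,-0.8]
    - [0,0,-0.8]
    - [0,0,0]
  claw: [0,0,0,0,0]

```text
time_s: 3.42
tcp_pos: [0.5875, -0.0004, 0.1423]
tcp_rot: [-2.332, -2.095, 0.009]
force: [0.2, 0.5, -0.5]
finger_gap: 0.0426
grasp_force: 0.0
```

Run:
```python
from h import *
st()
c=cap('wrist','w2.png')
```

```text
t 3.425 tcp [ 5.875e-01 -4.000e-04  1.423e-01] yhead -6.14 zaxis [-0.009  0.001 -1.   ] F [ 0.2  0.5 -0.5] gap 0.04264120128341668 g 0.0 q [-0.13  0.04  1.78 -0.    1.33 -0.02]
```

View pics/w2.png

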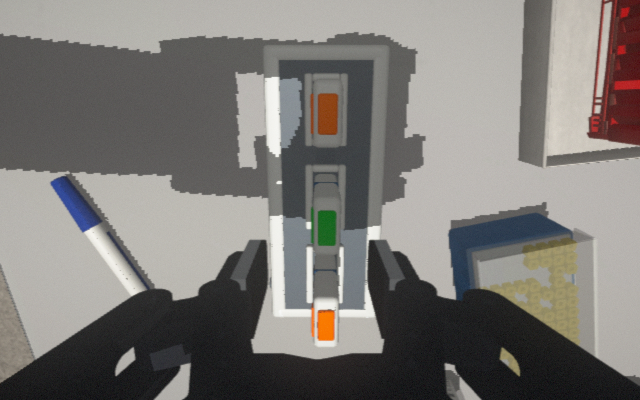

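The green logger (326,228) is between the half-open fingers, with clearance on both sides. The pen and the box are both clear of the fingers.

Emit:
servo_tool:
  rotation:
    - [0,0,0]
    - [0,0,0]
    - [0,0,0]
  slide:
    - [0,0,0]
    - [0.05,-0.03,-0.1]
    - [0,0,0]
  claw: [0,0,0]

```text
time_s: 3.85
tcp_pos: [0.5926, -0.0015, 0.1439]
tcp_rot: [2.337, 2.099, 0.001]
force: [0.9, 0.3, -0.9]
finger_gap: 0.0425
grasp_force: 0.0
```

Run:
```python
from h import *
st()
```

```text
t 3.85 tcp [ 0.5926 -0.0015  0.1439] yhead -6.15 zaxis [ 0.001 -0.    -1.   ] F [ 0.9  0.3 -0.9] gap 0.042491767505592866 g 0.0 q [-0.13  0.04  1.77 -0.    1.33 -0.02]
```

Emit:
servo_tool:
  rotation:
    - [0,0,0]
    - [0,0,0]
    - [0,0,0]
    - [0,0,0]
    - [0,0,0]
  slide:
    - [-0.02,0,-0.5]
    - [0,0,-0.5]
    - [0,0,-0.5]
    - [0,0,-0.45]
    - [0,0,0]
  claw: [0,0,0,0,0]

```text
time_s: 4.47
tcp_pos: [0.5896, -0.0011, 0.0625]
tcp_rot: [-2.335, -2.097, 0.005]
force: [0.2, 0.0, -0.5]
finger_gap: 0.0428
grasp_force: 0.0
```

Emit:
servo_tool:
  rotation:
    - [0,0,0]
    - [0,0,0]
    - [0,0,0]
  slide:
    - [0,0,0]
    - [0,0,0]
    - [0,0,0]
  claw: [-0.5,-0.5,-0.6]
  newtons: 40

```text
time_s: 4.85
tcp_pos: [0.592, -0.0014, 0.0663]
tcp_rot: [2.336, 2.098, 0.002]
force: [0.2, -0.1, -0.2]
finger_gap: 0.0172
grasp_force: 0.0
```

Run:
```python
from h import *
st()
```

```text
t 4.85 tcp [ 0.592  -0.0014  0.0663] yhead -6.15 zaxis [ 0.002 -0.    -1.   ] F [ 0.2 -0.1 -0.2] gap 0.017153662344676815 g 0.0 q [-0.13  0.13  1.82  0.    1.19 -0.02]
```

Emit:
servo_tool:
  rotation:
    - [0,0,0]
    - [0,0,0]
    - [0,0,0]
    - [0,0,0]
  slide:
    - [0,0,0]
    - [0,0,0]
    - [0,0,0]
    - [0,0,0]
  claw: [-1,-1,-1,-1]
  newtons: 50

```text
time_s: 5.35
tcp_pos: [0.592, -0.0014, 0.0662]
tcp_rot: [2.337, 2.098, 0.001]
force: [-0.4, 0.5, 5.6]
finger_gap: 0.0143
grasp_force: 49.4
```

Run:
```python
from h import *
st()
```

```text
t 5.35 tcp [ 0.592  -0.0014  0.0662] yhead -6.15 zaxis [ 0.001 -0.    -1.   ] F [-0.4  0.5  5.6] gap 0.014271708430054687 g 49.40803527832031 q [-0.13  0.13  1.82  0.    1.19 -0.02]
```

Emit:
servo_tool:
  rotation:
    - [0,0,0]
    - [0,0,0]
    - [0,0,0]
    - [0,0,0]
    - [0,0,0]
  slide:
    - [0,0,0.05]
    - [0,0,0.05]
    - [0,0,0.05]
    - [0,0,0.05]
    - [0,0,0.1]
  claw: [-1,-1,-1,-1,-1]

```text
time_s: 5.98
tcp_pos: [0.5915, -0.0014, 0.0767]
tcp_rot: [2.337, 2.099, 0.0]
force: [3.9, -0.5, -3.7]
finger_gap: 0.0141
grasp_force: 51.0
```

Emit:
servo_tool:
  rotation:
    - [0,0,0]
    - [0,0,0]
    - [0,0,0]
    - [0,0,0]
    - [0,0,0]
  slide:
    - [0,0,0.1]
    - [0,0,0.15]
    - [0,0,0.15]
    - [0,0,0.2]
    - [0,0,0.2]
  claw: [-1,-1,-1,-1,-1]

```text
time_s: 6.6
tcp_pos: [0.5913, -0.0013, 0.11]
tcp_rot: [-2.337, -2.099, 0.0]
force: [0.4, 0.5, -0.4]
finger_gap: 0.0143
grasp_force: 51.4
```

Emit:
servo_tool:
  rotation:
    - [0,0,0]
    - [0,0,0]
    - [0,0,0]
    - [0,0,0]
    - [0,0,0]
  slide:
    - [0,0,0.4]
    - [0,0,0.6]
    - [0,0,0.6]
    - [0,0,0.2]
    - [0,0,0]
  claw: [-1,-1,-1,-1,-1]

```text
time_s: 7.22
tcp_pos: [0.5917, -0.0014, 0.1822]
tcp_rot: [2.337, 2.098, 0.001]
force: [-0.6, -1.2, -0.6]
finger_gap: 0.0143
grasp_force: 51.4
```

Run:
```python
from h import *
st()
for n in('scene','side'):
    c=cap(n,n+'1.png');W=c['W'];hsv=cv2.cvtColor(c['frame'],cv2.COLOR_RGB2HSV)
    roi=np.zeros((400,640),bool);roi[90:225,255:370]=1
    for nm,lo,hi in(('green',45,80),('amber',3,22)):
        m=(roi&(hsv[...,0]>=lo)&(hsv[...,0]<=hi)&(hsv[...,1]>110)&(hsv[...,2]>90)).astype(np.uint8)
        k,l,s,ce=cv2.connectedComponentsWithStats(m)
        for i in range(1,k):
            if s[i,4]>7: print(n,nm,s[i],np.nanmedian(W[l==i],0).round(4))
a=np.load('pics/scene1.npz')['frame'][60:260,260:460];b=np.load('pics/side1.npz')['frame'][60:260,200:400]
cv2.imwrite('pics/l1.png',cv2.resize(np.hstack([a,b]),None,fx=2,fy=2)[:,:,::-1])
```

```text
t 7.225 tcp [ 0.5917 -0.0014  0.1822] yhead -6.15 zaxis [ 0.001 -0.    -1.   ] F [-0.6 -1.2 -0.6] gap 0.014313749344484787 g 51.43886983394623 q [-0.13  0.01  1.74 -0.    1.39 -0.02]
scene amber [302 152   7   5  19] [0.5987 0.0575 0.104 ]
scene amber [301 156   5   4   8] [0.5902 0.0578 0.0984]
scene amber [338 177   9   6  27] [ 0.5865 -0.0619  0.104 ]
scene amber [337 181   6   5  10] [ 0.5783 -0.0605  0.0983]
side amber [297 167   7   7  28] [ 0.5841 -0.0581  0.1033]
```

View pics/l1.png

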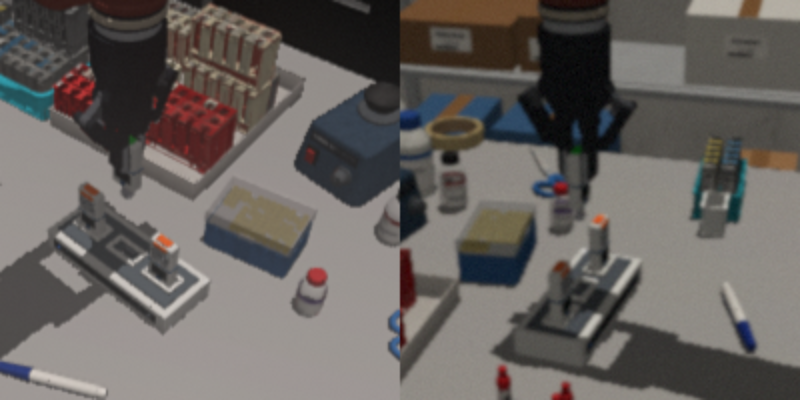

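The logger is out and hanging upright, at about (130,165) in the left crop. The middle socket is empty and both ambers are seated at 0.104 m. I'll carry it to above the holster.

Emit:
servo_tool:
  rotation:
    - [0,0,0.003]
    - [0,0,0.003]
    - [0,0,0.003]
    - [0,0,0.003]
    - [0,0,0.003]
  slide:
    - [-0.32,-0.72,0]
    - [-0.32,-0.72,0]
    - [-0.32,-0.72,0]
    - [-0.32,-0.72,0]
    - [-0.32,-0.72,0]
  claw: [-1,-1,-1,-1,-1]

```text
time_s: 7.95
tcp_pos: [0.5261, -0.1459, 0.1797]
tcp_rot: [-2.233, -2.206, 0.002]
force: [0.6, 0.2, -0.8]
finger_gap: 0.0144
grasp_force: 51.4
```

Emit:
servo_tool:
  rotation:
    - [0,0,0.003]
    - [0,0,0.003]
    - [0,0,0.003]
    - [0,0,0.002]
    - [0,0,0]
  slide:
    - [-0.32,-0.72,0]
    - [-0.32,-0.72,0]
    - [-0.32,-0.72,0]
    - [-0.32,-0.72,0]
    - [0,0,0]
  claw: [-1,-1,-1,-1,-1]

```text
time_s: 8.57
tcp_pos: [0.4749, -0.2616, 0.1799]
tcp_rot: [-2.16, -2.278, 0.001]
force: [0.0, 0.6, -1.2]
finger_gap: 0.0141
grasp_force: 51.4
```

Emit:
servo_tool:
  rotation:
    - [0,0,0]
    - [0,0,0]
  slide:
    - [0,0,0]
    - [0,0,0]
  claw: [-1,-1]

```text
time_s: 8.82
tcp_pos: [0.4763, -0.2596, 0.1808]
tcp_rot: [-2.156, -2.283, -0.0]
force: [-0.8, -0.1, -0.3]
finger_gap: 0.0146
grasp_force: 51.4
```

Run:
```python
from h import *
st()
yaw=np.radians(3.3);ex=np.array([np.cos(yaw),np.sin(yaw)]);ey=np.array([-ex[1],ex[0]])
c=cap('wrist','w3.png')
d0=dict(np.load('pics/scene0.npz'));d1=dict(np.load('pics/side0.npz'))
def WW(c):
    z=c['range_z'];v,u=np.mgrid[:400,:640];K=c['mtx']
    P=np.stack([(u-K[0,2])/K[0,0]*z,(v-K[1,2])/K[1,1]*z,z],-1);return (P-c['t'])@c['R']
for n,W in(('scene',WW(d0)),('side',WW(d1)),('wrist',c['W'])):
    q=W[(abs(W[...,2]-.046)<.004)&(abs(W[...,0]-.4745)<.03)&(abs(W[...,1]+.2625)<.035)][:,:2]
    a=(q-[.4745,-.2625])@ex;b=(q-[.4745,-.2625])@ey
    if len(q)>5: print(n,len(q),'x ext',np.percentile(a,[0,3,97,100]).round(4),'y ext',np.percentile(b,[0,3,97,100]).round(4),cv2.minAreaRect(q.astype(np.float32)))
```

```text
t 8.825 tcp [ 0.4763 -0.2596  0.1808] yhead 3.28 zaxis [-0.001  0.001 -1.   ] F [-0.8 -0.1 -0.3] gap 0.01458499148058374 g 51.394681334495544 q [-0.64 -0.11  1.86  0.    1.39 -0.69]
scene 192 x ext [-0.0313 -0.0191  0.0177  0.0277] y ext [-0.0326 -0.0293  0.0225  0.0236] ((0.4707152843475342, -0.26647335290908813), (0.05907895043492317, 0.0554778017103672), 7.880444526672363)
side 102 x ext [-0.0276 -0.0212  0.019   0.0233] y ext [-0.0349 -0.034   0.026   0.0286] ((0.4735412001609802, -0.2653500437736511), (0.05087022855877876, 0.06264829635620117), 0.5634168982505798)
wrist 1030 x ext [-0.0316 -0.0215  0.0197  0.0281] y ext [-0.0352 -0.0332  0.0223  0.0227] ((0.4740251302719116, -0.26817232370376587), (0.05971371755003929, 0.057434916496276855), 1.2195683717727661)
```

View pics/w3.png

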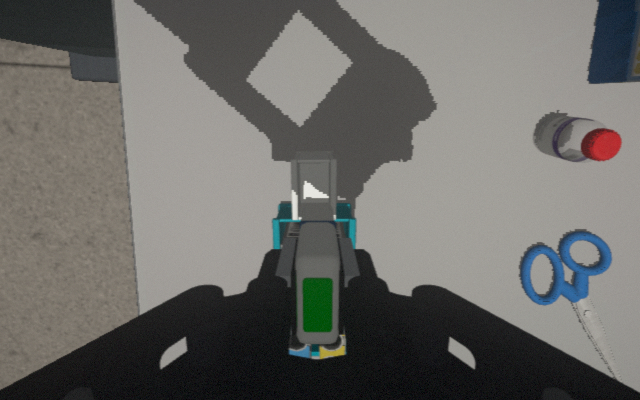

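The wrist view shows the holster rim at columns 291–337, rows 152–220, and the logger straight in the fingers. I'll refine the holster x with just the rim points clear of the tray.

Run:
```python
from h import *
yaw=np.radians(3.3);ex=np.array([np.cos(yaw),np.sin(yaw)]);ey=np.array([-ex[1],ex[0]])
for n in('scene0','side0','w3'):
    c=dict(np.load(f'pics/{n}.npz'));z=c['range_z'];v,u=np.mgrid[:400,:640];K=c['mtx']
    W=(np.stack([(u-K[0,2])/K[0,0]*z,(v-K[1,2])/K[1,1]*z,z],-1)-c['t'])@c['R']
    q=W[(abs(W[...,2]-.046)<.003)][:,:2]-[.4745,-.2625];a=q@ex;b=q@ey
    for lo,hi in((-.018,-.006),(-.006,.006),(.006,.018)):
        k=(b>lo)&(b<hi)&(abs(a)<.03);A=np.sort(a[k]);n1=A[A<0];p=A[A>0]
        print(n,lo,len(n1),len(p),'left',np.round([n1.min(),np.median(n1),n1.max()],4) if len(n1) else '', 'right',np.round([p.min(),np.median(p),p.max()],4) if len(p) else '')
```

```text
scene0 -0.018 14 14 left [-0.0183 -0.016  -0.0133] right [0.0122 0.0145 0.0166]
scene0 -0.006 15 15 left [-0.0188 -0.0162 -0.0139] right [0.0117 0.0139 0.0167]
scene0 0.006 15 14 left [-0.0192 -0.0167 -0.0134] right [0.0129 0.0145 0.0177]
side0 -0.018 3 3 left [-0.0173 -0.0168 -0.0148] right [0.0135 0.0139 0.0164]
side0 -0.006 5 5 left [-0.0183 -0.0157 -0.0134] right [0.0125 0.0146 0.0151]
side0 0.006 3 3 left [-0.0167 -0.0164 -0.0144] right [0.0134 0.0161 0.017 ]
w3 -0.018 87 89 left [-0.0195 -0.0171 -0.0147] right [0.0112 0.0136 0.0161]
w3 -0.006 90 105 left [-0.0193 -0.0172 -0.0151] right [0.0111 0.0135 0.016 ]
w3 0.006 104 99 left [-0.0199 -0.0173 -0.0149] right [0.011  0.0134 0.0158]
```

Emit:
servo_tool:
  rotation:
    - [0,0,0]
    - [0,0,0]
    - [0,0,0]
    - [0,0,0]
    - [0,0,0]
  slide:
    - [-0.06,-0.11,0]
    - [0,0,-0.35]
    - [0,0,-0.35]
    - [0,0,-0.1]
    - [0,0,0]
  claw: [-1,-1,-1,-1,-1]

```text
time_s: 9.5
tcp_pos: [0.4734, -0.2647, 0.1484]
tcp_rot: [-2.157, -2.282, 0.0]
force: [-0.7, 0.7, -0.6]
finger_gap: 0.0143
grasp_force: 51.4
```

Emit:
servo_tool:
  rotation:
    - [0,0,0]
    - [0,0,0]
    - [0,0,0]
    - [0,0,0]
    - [0,0,0]
  slide:
    - [0,0,-0.35]
    - [0,0,-0.35]
    - [0,0,-0.35]
    - [0,0,-0.35]
    - [0,0,0]
  claw: [-1,-1,-1,-1,-1]

```text
time_s: 10.12
tcp_pos: [0.4727, -0.2642, 0.0913]
tcp_rot: [-2.156, -2.28, 0.001]
force: [-0.5, 0.4, -0.9]
finger_gap: 0.0145
grasp_force: 51.4
```

Emit:
servo_tool:
  rotation:
    - [0,0,0]
    - [0,0,0]
    - [0,0,0]
    - [0,0,0]
    - [0,0,0]
  slide:
    - [0,0,-0.2]
    - [0,0,-0.2]
    - [0,0,-0.1]
    - [0,0,0]
    - [0,0,0]
  claw: [-1,-1,-1,-1,-1]

```text
time_s: 10.75
tcp_pos: [0.474, -0.2651, 0.0736]
tcp_rot: [2.158, 2.282, 0.0]
force: [-0.0, 0.8, -0.5]
finger_gap: 0.0143
grasp_force: 51.4
```

Run:
```python
from h import *
st()
a=cap('scene')['frame'][200:350,340:490];b=cap('side')['frame'][100:200,310:410]
cv2.imwrite('pics/p1.png',np.hstack([cv2.resize(a,(400,400)),cv2.resize(b,(400,400))])[:,:,::-1])
```

```text
t 10.75 tcp [ 0.474  -0.2651  0.0736] yhead 3.21 zaxis [ 0. -0. -1.] F [-0.   0.8 -0.5] gap 0.014331087451367233 g 51.39477610588074 q [-0.65  0.01  1.93  0.    1.2  -0.7 ]
```

View pics/p1.png

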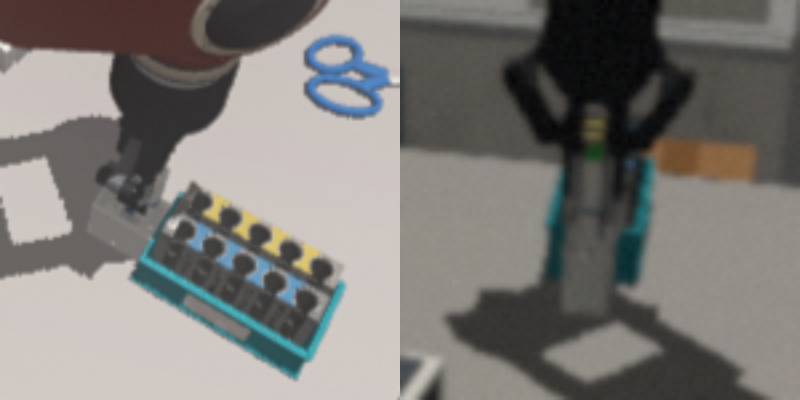

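The plug and the start of the body are inside the holster with no contact force and the carrier undisturbed. I'll keep lowering gently.

Emit:
servo_tool:
  rotation:
    - [0,0,0]
    - [0,0,0]
    - [0,0,0]
    - [0,0,0]
    - [0,0,0]
  slide:
    - [0,0.02,-0.1]
    - [0,0,-0.1]
    - [0,0,-0.1]
    - [0,0,-0.1]
    - [0,0,0]
  claw: [-1,-1,-1,-1,-1]

```text
time_s: 11.48
tcp_pos: [0.4734, -0.2639, 0.0567]
tcp_rot: [-2.158, -2.282, 0.0]
force: [0.4, 1.0, -1.3]
finger_gap: 0.0141
grasp_force: 51.4
```

Emit:
servo_tool:
  rotation:
    - [0,0,0]
    - [0,0,0]
    - [0,0,0]
  slide:
    - [0,0,-0.04]
    - [0,0,-0.02]
    - [0,0,0]
  claw: [-1,-1,-1]

```text
time_s: 11.85
tcp_pos: [0.4738, -0.2642, 0.055]
tcp_rot: [2.158, 2.283, 0.0]
force: [-0.0, 0.1, -0.8]
finger_gap: 0.0142
grasp_force: 51.4
```

Now 0.4 mm steps, watching the vertical force.

Emit:
servo_tool:
  rotation:
    - [0,0,0]
    - [0,0,0]
    - [0,0,0]
    - [0,0,0]
  slide:
    - [0,0,-0.01]
    - [0,0,-0.01]
    - [0,0,-0.01]
    - [0,0,0]
  claw: [-1,-1,-1,-1]

```text
time_s: 12.35
tcp_pos: [0.4738, -0.2641, 0.0537]
tcp_rot: [-2.158, -2.283, 0.0]
force: [0.4, -0.1, -0.8]
finger_gap: 0.0144
grasp_force: 51.4
```

Emit:
servo_tool:
  rotation:
    - [0,0,0]
    - [0,0,0]
    - [0,0,0]
  slide:
    - [0,0,-0.01]
    - [0,0,0]
    - [0,0,0]
  claw: [-1,-1,-1]

```text
time_s: 12.72
tcp_pos: [0.4738, -0.2642, 0.0533]
tcp_rot: [-2.158, -2.283, -0.0]
force: [0.5, -0.1, -0.2]
finger_gap: 0.0145
grasp_force: 51.4
```

Emit:
servo_tool:
  rotation:
    - [0,0,0]
    - [0,0,0]
    - [0,0,0]
  slide:
    - [0,0,-0.01]
    - [0,0,0]
    - [0,0,0]
  claw: [-1,-1,-1]

```text
time_s: 13.1
tcp_pos: [0.4738, -0.2642, 0.0529]
tcp_rot: [-2.158, -2.283, 0.0]
force: [-0.7, -0.1, -0.5]
finger_gap: 0.0143
grasp_force: 51.4
```

Emit:
servo_tool:
  rotation:
    - [0,0,0]
    - [0,0,0]
    - [0,0,0]
  slide:
    - [0,0,-0.01]
    - [0,0,0]
    - [0,0,0]
  claw: [-1,-1,-1]

```text
time_s: 13.48
tcp_pos: [0.4738, -0.2642, 0.0525]
tcp_rot: [-2.158, -2.283, 0.0]
force: [0.2, 0.1, -0.9]
finger_gap: 0.0147
grasp_force: 51.4
```

Emit:
servo_tool:
  rotation:
    - [0,0,0]
    - [0,0,0]
    - [0,0,0]
  slide:
    - [0,0,-0.01]
    - [0,0,0]
    - [0,0,0]
  claw: [-1,-1,-1]

```text
time_s: 13.85
tcp_pos: [0.4738, -0.2642, 0.0521]
tcp_rot: [-2.158, -2.283, 0.0]
force: [-0.6, 0.3, -0.6]
finger_gap: 0.0142
grasp_force: 51.4
```

Emit:
servo_tool:
  rotation:
    - [0,0,0]
    - [0,0,0]
    - [0,0,0]
  slide:
    - [0,0,-0.01]
    - [0,0,0]
    - [0,0,0]
  claw: [-1,-1,-1]

```text
time_s: 14.22
tcp_pos: [0.4738, -0.2642, 0.0517]
tcp_rot: [2.158, 2.283, 0.0]
force: [0.1, 1.2, -0.0]
finger_gap: 0.0147
grasp_force: 51.4
```

Run:
```python
from h import *
st()
c=cap('wrist','w4.png');W=c['W'];hsv=cv2.cvtColor(c['frame'],cv2.COLOR_RGB2HSV)
m=(hsv[...,0]>=45)&(hsv[...,0]<=80)&(hsv[...,1]>110)&(hsv[...,2]>60)
print('green z',m.sum(),np.nanmedian(W[m],0))
```

```text
t 14.225 tcp [ 0.4738 -0.2642  0.0517] yhead 3.21 zaxis [ 0. -0. -1.] F [ 0.1  1.2 -0. ] gap 0.014690584509288243 g 51.3945597410202 q [-0.65  0.04  1.94  0.    1.16 -0.7 ]
green z 1552 [ 0.47248014 -0.26488791  0.0893125 ]
```

Emit:
servo_tool:
  rotation:
    - [0,0,0]
    - [0,0,0]
    - [0,0,0]
  slide:
    - [0,0,-0.01]
    - [0,0,0]
    - [0,0,0]
  claw: [-1,-1,-1]

```text
time_s: 14.65
tcp_pos: [0.4738, -0.2642, 0.0513]
tcp_rot: [-2.158, -2.283, 0.0]
force: [-0.6, 0.1, -0.7]
finger_gap: 0.0148
grasp_force: 51.4
```

Emit:
servo_tool:
  rotation:
    - [0,0,0]
    - [0,0,0]
    - [0,0,0]
  slide:
    - [0,0,-0.01]
    - [0,0,0]
    - [0,0,0]
  claw: [-1,-1,-1]

```text
time_s: 15.02
tcp_pos: [0.4738, -0.2642, 0.0512]
tcp_rot: [2.158, 2.283, -0.0]
force: [-2.0, 1.5, 2.9]
finger_gap: 0.0144
grasp_force: 52.0
```

The floor is reached (+2.9 N). Release and retreat.

Emit:
servo_tool:
  rotation:
    - [0,0,0]
    - [0,0,0]
    - [0,0,0]
    - [0,0,0]
  slide:
    - [0,0,0]
    - [0,0,0]
    - [0,0,0]
    - [0,0,0]
  claw: [-0.5,-0.2,-0.1,-0.1]

```text
time_s: 15.52
tcp_pos: [0.4738, -0.2641, 0.0508]
tcp_rot: [-2.158, -2.283, -0.0]
force: [-0.6, -0.3, -0.3]
finger_gap: 0.0386
grasp_force: 0.0
```

Emit:
servo_tool:
  rotation:
    - [0,0,0]
    - [0,0,0]
    - [0,0,0]
    - [0,0,0]
    - [0,0,0]
  slide:
    - [0,0,0.2]
    - [0,0,0.5]
    - [0,0,0.8]
    - [0,0,0.8]
    - [0,0,0.8]
  claw: [-0.1,-0.1,-0.1,-0.1,-0.1]

```text
time_s: 16.15
tcp_pos: [0.4741, -0.2644, 0.1779]
tcp_rot: [2.157, 2.281, 0.0]
force: [-0.0, -0.1, 0.1]
finger_gap: 0.0387
grasp_force: 0.0
```

Emit:
servo_tool:
  rotation:
    - [0,0,0]
    - [0,0,0]
    - [0,0,0]
    - [0,0,0]
  slide:
    - [0,0,0.8]
    - [0,0,0]
    - [0,0,0]
    - [0,0,0]
  claw: [-0.1,-0.1,-0.1,-0.1]

```text
time_s: 16.65
tcp_pos: [0.473, -0.2637, 0.2054]
tcp_rot: [-2.157, -2.281, 0.0]
force: [0.8, -0.3, 0.3]
finger_gap: 0.038
grasp_force: 0.0
```

Run:
```python
from h import *
st()
c=cap('wrist');W=c['W'];hsv=cv2.cvtColor(c['frame'],cv2.COLOR_RGB2HSV)
m=(hsv[...,0]>=45)&(hsv[...,0]<=80)&(hsv[...,1]>110)&(hsv[...,2]>60)
print('green',m.sum(),np.nanmedian(W[m],0))
q=W[(abs(W[...,2]-.046)<.003)&(abs(W[...,0]-.4735)<.025)][:,:2];q=q[q[:,1]>-.26];print('rim max y',np.percentile(q[:,1],97),'x',np.percentile(q[:,0],[3,97]))
a=cap('scene')['frame'][130:350,280:500];b=c['frame'][:, 120:520]
cv2.imwrite('pics/e1.png',np.hstack([cv2.resize(a,(400,400)),b])[:,:,::-1])
```

```text
t 16.65 tcp [ 0.473  -0.2637  0.2054] yhead 3.21 zaxis [-0.002  0.002 -1.   ] F [ 0.8 -0.3  0.3] gap 0.03795652137674719 g 0.0 q [-0.65 -0.13  1.83 -0.    1.44 -0.7 ]
green 331 [ 0.47248154 -0.26589079  0.08886807]
rim max y -0.2397485038666632 x [0.45468931 0.48950702]
```

View pics/e1.png

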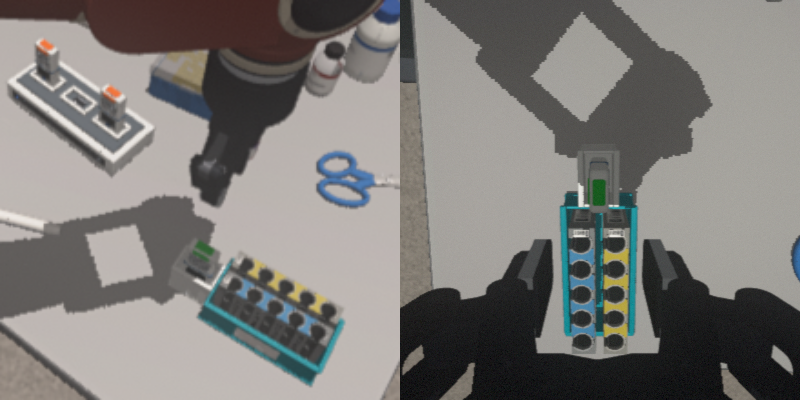

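The green logger stands upright in the holster at (205,258). Both ambers are still seated in the dock, the carrier hasn't moved, and the robot is clear of everything.

```bash
python3 -c "
from plant import r
print(r.job_done())"
```

```text
the job is handed in; nothing more can be done
None
```

The green logger is out of the dock and standing plug down on the holster floor; both amber loggers are still plugged in, the carrier did not visibly move, and the job was handed in at about 17 s of the 32 s allowed.

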